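# Open the drain valve of the hot-holding bath with the T-key

### The job

Take the blue T-key out of its stand, lower it down the brass-collared shaft in the steel bath until its socket sits fully down over the square stem, and turn it anticlockwise by about 60 degrees to open the drain. Feel for the stem gently, without forcing the key down or against the valve's stops, then let go and leave the key standing in the shaft; leave everything else on the worktop where it is.

Things in the scene. Friction and masses are not known exactly. Their poses are not given: they have to be found in the camera images.
- key_handle (a point): Centre of the blue crossbar of the loose T-key (172 mm tall, 0.13 to 0.2 kg, standing upright in its stand), 161 mm above the key's foot. The bar is 86 mm long (x axis), 16 mm thick (y axis) and 22 mm high: grasp it across the 16 mm, from above, firmly (40 N). z is up along the 12 mm round shank, centred on the bar.
- key_foot (a point): Middle of the key's lower end, 161 mm below key_handle. A square socket opens downward here: 15.6 mm across flats, 18 mm deep, sides along the key's x and y axes, outside 22.2 mm square. A brass guide of 32 mm diameter, tapered below, sits on the shank 30 to 46 mm above the foot.
- key_stand: Fixed stand of the key: base 100 x 100 x 10 mm with an upright tube, 38 mm inside, 46 mm outside, its top 55 mm above the worktop; origin at the middle of the underside. The key's foot rests on the base, 10 mm above the worktop. Lift the key straight up until its foot clears the tube.
- shaft_mouth (a point): Centre of the rim of the flared brass collar on top of the shaft. The collar stands 12 mm above the flat steel deck of the bath and narrows from 48 mm inside at the rim to the shaft, a vertical round hole 38 mm in diameter. The square stem stands in the middle of its bottom. x axis: from the bath's front panel to its back.
- stem_tip (a point): Tip of the stem when not pressed: on the shaft's axis, 107 mm below the rim of the collar. Brass, 14 mm square, ending in a round cone 5 mm high (14 to 8 mm across). The orientation given is the bath's, NOT the square's: the square stands at any angle, unknown, and can only be felt. The stem is sprung: sinks from 3 N on, hard stop after 8 mm at 7 N. Seated, the key's foot is 18 mm below this point.
- drain_valve (a joint): Turn of the stem, rad: 0 shut (stop), growing anticlockwise seen from above; starts within 0.12 of shut. About 60 degrees (1.0) is open; a hard stop comes at 1.4, where the handle goes stiff: do not force it. Needs about 0.1 N m, stays where it is left. The socket has about 7 degrees of play each way, so the key turns further than the stem.
- red_bowl: Red bowl, 115 mm across, 59 mm high, bystander; origin at the underside.
- salt_shaker: Steel shaker with a punched lid, 68 mm across, 103 mm high, bystander; origin at the underside.
- bench_timer: White kitchen timer lying flat, 79 x 81 x 19 mm, bystander; origin at the underside.
- date_tape: Roll of beige tape lying flat, 104 mm across, 25 mm high, bystander; origin at the underside.
- squeeze_chilli: Red squeeze bottle, 59 mm across, 200 mm high, bystander; origin at the underside.
- squeeze_mayo: Cream squeeze bottle, 60 mm across, 200 mm high, bystander; origin at the underside.
- spice_jar: Square spice jar with a red lid, 69 x 70 x 173 mm, bystander; origin at the underside.
- t_key: The whole T-key, origin at its foot. If it lands crosswise it rests on the stem 5 mm below the stem tip. Then, under a light press (4 to 6 N), turn it clockwise by up to 90 degrees: at the right angle (7 degrees either way) the stem springs up into the socket and the upward push falls away; if not turned further, it can be lowered to its seat.
- bath: The whole steel bath with shaft and stem: fixed, 140 mm high (deck), 190 mm front to back (x axis, panel at -x), 230 mm wide; origin at the middle of its underside; shaft axis 52 mm in front of it, empty open well behind. More than 25 N between the key and the bath or its stem counts as forcing it.
Not all that is in view belongs to the job. What is shaped like the t_key but orange or red is not meant.

How it is judged:
By the outcome, as a careful person would: the job done as asked, in the order asked, and still so for the second after the job is handed in, with the robot touching nothing.
It also fails if it takes over 56 s, if anything falls off the work surface, if the arm or the gripper's body presses on something with over 40 N, if the wrist force passes 120 N, or if a joint passes its speed limit or range.

### The arm

A 7-joint arm with a two-finger parallel gripper is mounted at the origin on a cart in front of the work surface, level with it; the furniture and walls round the work are solid. World frame = base frame: x ahead of the robot, y to its left, z up, the work surface at z = 0. Lengths are in m, angles in rad, forces in N, time in s.
With the tool pointing down it reaches from about 0.4 to 0.85 m from the base axis. Payload 10.4 kg.
Tool frame: the origin (TCP) lies between the finger pads; the fingertips stand 8 mm ahead of it and the grasp point (between the pads) lies 11 mm behind it; z points along the fingers, x is the direction in which the jaws open and shut, and the axes are right-handed (so a half turn about z gives the same grasp; the last joint's range is limited). The gripper opens to 87 mm and grips with 3 to 60 N. Pads are 19 mm wide; open, the fingers measure 117 mm over their backs; the gripper's body (75 mm by 190 mm) begins 51 mm behind the grasp point.
Start: joints at [-1.267, 0.332, -0.065, 1.46, 0.022, 1.35, -0.088], TCP at [0.201, 0.592, 0.231] pointing down, gripper open.
Joint ranges: [-2.6, 2.6], [-0.5, 2.12], [-1.47, 1.34], [0.16, 2.42], [-1.27, 4.41], [0.06, 2.06], [-2.6, 2.6]. Speed limits (rad/s): [2.22, 2.22, 2.79, 2.79, 3.14, 3.14, 3.14].

### API

Orientations are given as a unit quaternion [x, y, z, w].
In Python, from bench import r, viewer gives the robot as it stands.
- The arm moves only by the tool apply_moves, never from a script. Its argument "increments" is a list of rows, each an object with "grip": the closure in counts, from 0 (fully open) to 255 (shut); "xyz": the shift along the tool's x, y, z in mm, a list of three; "rotation": the turn, a rotation vector about the tool's x, y, z in degrees, a list of three. A call has 1 to 5 rows; each row is the pose to reach, as a shift and turn from the pose measured when the call began, along the tool's axes at that moment; what a row does not reach only later rows make up. A row lasts 1/8 s, in which the tool goes at most 62.5 mm and 10.7 degrees, less where a joint would pass 70% of its speed; a pose out of reach is approached as far as the arm can. A call with a gripper value outside its range is refused whole. The fingers move at their own pace and stop on an object; "squeeze" is the grip in N (left out, the last holds). Time passes only in rows, so rows that repeat a pose let the fingers close. It gives the time, the measured TCP pose, the force and the opening at its end, in the units of the state.
- r.read_state(): the state, without advancing time (a new reading comes with each control period).
- viewer.camera(name): name is "side" or "top"; returns a dict with "img" (384x512x3 uint8, blue, green, red), "range_z" (384x512 float32, m along the optical axis (not along the pixel's ray), 0 where there is no reading), "vertical_fov" (degrees; the focal length in pixels is half the picture's height over the tangent of half this angle, whatever the lens; pixels are square), "cx", "cy" (the principal point, pixels), "rvec" (rotation vector, rad) and "tvec" (3), from world to camera coordinates, as OpenCV has them. Camera axes: x right, y down, z forward; pixel columns grow to the right and rows downward; lengths in m; the calibration is good to about 2 mm. A picture is of the moment at which its call begins.
- r.close_job(): hands the job in, once; it reports no verdict.
The state is a dict: "time": time; "joint_positions": joint angles; "joint_vel": joint speeds; "joint_torque": joint torques, N m; "ee_pos": TCP position; "eef_rot": TCP orientation; "ft_force": force on the tool from outside, world axes, zero at the start; "torque": the same for the moment, N m; "width": finger opening in m.
Only numpy, scipy, OpenCV 4.12 (cv2) and the standard library are available. Lean on these libraries where they do the work, as an engineer would, in place of code of your own. Each camera call takes 0.05 s, during which the arm holds its last target.

## Working session

There is one attempt and no reset: what is moved stays moved. The work goes in short steps, Python scripts to look and compute and a tool call to move; the robot and the scene stay as the last step left them, time stands still between calls to the robot, and variables do not carry over. Pictures are saved under pics/ and viewed, and the job is handed in when it is done.

Besides the shell and the picture viewer there is one more tool, called after "Call:" by a JSON object that holds its "api" and its "payload". apply_moves: Moves the arm, as the interface text tells. Its arguments: {"type":"object","properties":{"increments":{"type":"array","items":{"type":"object","properties":{"grip":{"type":"number"},"xyz":{"type":"array","items":{"type":"number"}},"rotation":{"type":"array","items":{"type":"number"}}}}},"squeeze":{"type":"number"}},"required":["increments"]}

```bash
ls; mkdir -p pics; cat > h.py <<'E'
import numpy as np, cv2
from scipy.spatial.transform import Rotation as R
from bench import r, viewer
def cam(n):
    c=viewer.camera(n); 
    c['f']=c['img'].shape[0]/2/np.tan(np.radians(c['vertical_fov'])/2)
    c['R']=cv2.Rodrigues(np.array(c['rvec'],float))[0]; c['t']=np.array(c['tvec'],float).reshape(3)
    return c
def pt(c,u,v,z=None):
    """depth to world; arrays ok"""
    u=np.asarray(u);v=np.asarray(v)
    d=c['range_z'][v.astype(int),u.astype(int)] if z is None else z
    P=np.stack([(u-c['cx'])/c['f']*d,(v-c['cy'])/c['f']*d,d+0*u],-1)
    return (P-c['t'])@c['R']
def ray(c,u,v,zw):
    d=np.array([(u-c['cx'])/c['f'],(v-c['cy'])/c['f'],1.])@c['R']; o=-c['t']@c['R']
    return o+d*(zw-o[2])/d[2]
def proj(c,p):
    q=np.asarray(p)@c['R'].T+c['t']; return q[...,:2]/q[...,2:]*c['f']+[c['cx'],c['cy']]
E
python3 - <<'E'
from h import *
s=r.read_state(); print(s)
for n in('side','top'):
    c=cam(n); cv2.imwrite(f'pics/{n}0.png',c['img']); print(n,c['f'],c['cx'],c['cy'],-c['t']@c['R'],c['R'][2])
    np.savez(f'{n}0.npz',**c)
E
```

```text
pics
{'time': 0.0, 'joint_positions': array([-1.26660801,  0.3328297 , -0.06467275,  1.46093058,  0.02157331,
        1.34989072, -0.08852152]), 'joint_vel': array([ 2.62353575e-04,  1.77272283e-04,  1.56470502e-05, -1.25468889e-04,
        3.09521061e-04,  2.05763110e-03,  3.94333707e-04]), 'joint_torque': array([-6.25964785e-04, -6.23229289e+01,  2.44141195e-02, -3.89921057e+01,
       -6.14028960e-02,  3.93969007e-02,  1.56689148e-04]), 'ee_pos': array([0.2005204 , 0.59157131, 0.22978531]), 'eef_rot': array([ 8.12721671e-01,  5.82651714e-01, -5.40488494e-04,  4.16155766e-04]), 'ft_force': array([-0.34363011, -0.17770825, -0.31081921]), 'torque': array([ 0.05159404, -0.00416478,  0.02045083]), 'width': 0.0873224217435365}
side 367.1998937261617 253.14221306213523 194.8595580940935 [-0.08798718 -0.41873433  1.29082305] [ 0.44428442  0.25814259 -0.85788913]
top 489.8895758952131 252.30261491521054 186.79144704858325 [-0.6083861  -0.4483269   1.68385896] [ 0.58463086  0.19080811 -0.78854234]
```

View pics/side0.png

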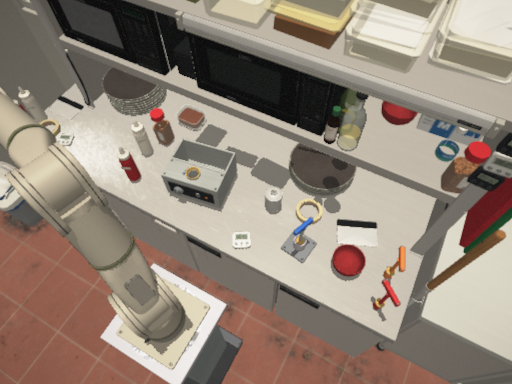

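View pics/top0.png

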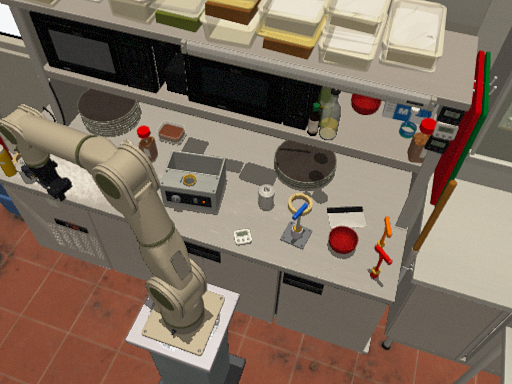

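The blue T-key in its stand is at side (303,228) / top (299,212). The look-alikes are an orange key at side (398,262) / top (388,228) and a red one at side (388,293) / top (381,258). The bath's collar is at side (193,173) / top (190,180). I choose the blue one and check it in a close crop.

```bash
python3 - <<'E'
from h import *
out=[]
for n,(bx,by),(kx,ky) in (('side',(193,173),(300,235)),('top',(190,180),(297,218))):
    c=dict(np.load(f'{n}0.npz')); im=c['img']
    row=[cv2.resize(im[y-32:y+32,x-32:x+32],(390,390),interpolation=cv2.INTER_CUBIC) for x,y in((bx,by),(kx,ky))]
    out.append(np.hstack(row))
    hsv=cv2.cvtColor(im,cv2.COLOR_BGR2HSV)
    m=cv2.inRange(hsv,(105,120,60),(130,255,255)); sub=np.zeros_like(m); sub[ky-40:ky+30,kx-30:kx+35]=255; m&=sub
    v,u=np.nonzero(m); P=pt(c,u,v); print(n,len(u),u.mean(),v.mean(),'median xyz',np.median(P,0),P.min(0),P.max(0))
    (cx,cy),wh,a=cv2.minAreaRect(np.stack([u,v],1).astype(np.float32)); print((cx,cy),wh,a)
    q=P[(P[:,2]>np.percentile(P[:,2],30))&(P[:,2]<.2)]
    w,V=np.linalg.eigh(np.cov(q[:,:2].T)); print('axis yaw',np.degrees(np.arctan2(V[1,1],V[0,1])),'center ray z.171',ray(c,u.mean(),v.mean(),.173))
    # deck points
    U,Vv=np.meshgrid(np.arange(512),np.arange(384)); A=pt(c,U,Vv); mk=(abs(A[...,2]-.14)<.008)&(c['range_z']>0)&(abs(U-bx)<45)&(abs(Vv-by)<45)
    print('deck',mk.sum(),A[mk].min(0),A[mk].max(0),np.median(A[mk],0), cv2.minAreaRect(A[mk][:,:2].astype(np.float32)))
    mb=cv2.inRange(hsv,(12,90,80),(32,255,255)); sub[:]=0; sub[by-20:by+20,bx-20:bx+20]=255; mb&=sub
    v,u=np.nonzero(mb); print('brass',len(u),u.mean(),v.mean(),u.min(),u.max(),v.min(),v.max(), cv2.fitEllipse(np.stack([u,v],1).astype(np.float32)), ray(c,u.mean(),v.mean(),.152))
cv2.imwrite('pics/crop0.png',cv2.resize(np.vstack(out),(600,600)))
E
```

```text
side 100 302.69 226.05 median xyz [ 0.45832832 -0.28932342  0.18080183] [ 0.42243302 -0.30685558  0.16933411] [ 0.4968485 -0.2715495  0.1871615]
(302.70489501953125, 226.2458953857422) (4.865401744842529, 22.022342681884766) 50.19443130493164
axis yaw 160.63185351502142 center ray z.171 [ 0.46237241 -0.28836502  0.173     ]
deck 1401 [0.42353114 0.0541826  0.13207596] [0.64542857 0.30788741 0.14767649] [0.49305312 0.16965557 0.14063785] ((0.5334314107894897, 0.18032847344875336), (0.19487285614013672, 0.23179210722446442), 8.9046630859375)
brass 80 192.35 171.925 186 199 167 179 ((192.4324188232422, 172.81304931640625), (10.854084968566895, 12.748355865478516), 77.26400756835938) [0.48189212 0.17418024 0.152     ]
top 84 299.45238095238096 211.28571428571428 median xyz [ 0.4555358  -0.28908494  0.18033286] [ 0.41831901 -0.30632953  0.16561146] [ 0.5033718  -0.26941434  0.19186636]
(299.7500305175781, 211.25006103515625) (4.242640495300293, 19.091880798339844) 45.0
axis yaw 160.1926741018388 center ray z.171 [ 0.46119932 -0.28844349  0.173     ]
deck 1167 [0.41830615 0.05262576 0.13200521] [0.64740665 0.44631309 0.14799619] [0.4904895  0.17652139 0.14082106] ((0.5322975516319275, 0.24955236911773682), (0.3947330415248871, 0.22802437841892242), 89.67384338378906)
brass 86 189.24418604651163 178.72093023255815 182 196 174 185 ((189.20175170898438, 179.45343017578125), (10.238177299499512, 12.350489616394043), 80.6183853149414) [0.48069303 0.17367076 0.152     ]
```

View pics/crop0.png

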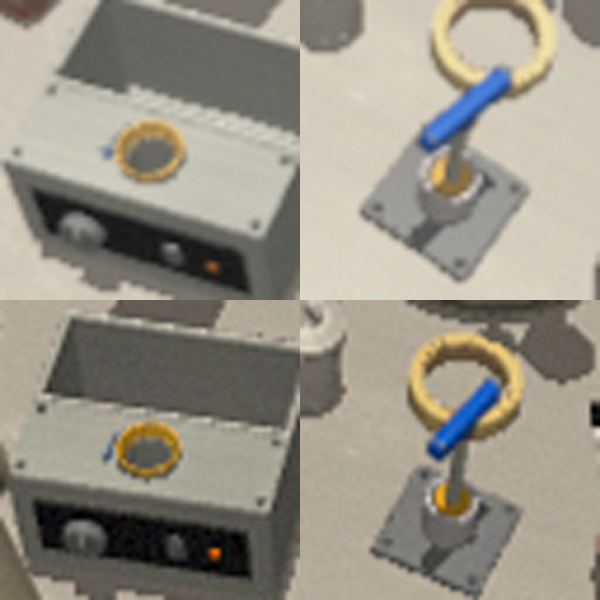

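The crop shows one blue bar on a brass-guided shank standing in the grey stand tube, and it is the only blue key. The collar is the brass ring on the bath deck. Next I work out the approach moves.

```bash
cat >> h.py <<'E'
def goal(p, yaw=None):
    """print the shift (tool axes, mm) and rot for grasp-TCP target p(world TCP), yaw of tool x deg, tool down"""
    s=r.read_state(); T=R.from_quat(s['eef_rot']); M=T.as_matrix()
    d=M.T@(np.array(p)-s['ee_pos'])*1000
    cy=np.degrees(np.arctan2(M[1,0],M[0,0]))
    print('t',round(s['time'],2),'pos',s['ee_pos'].round(4),'yaw',cy.round(2),'tilt z',M[:,2].round(3),'q',s['joint_positions'].round(2),'F',s['ft_force'].round(1),'w',round(s['width']*1000,1))
    print('shift',d.round(1))
    if yaw is not None:
        y=np.radians(yaw); x=np.array([np.cos(y),np.sin(y),0]); z=np.array([0,0,-1.]); D=np.stack([x,np.cross(z,x),z],1)
        print('rot',np.degrees((T.inv()*R.from_matrix(D)).as_rotvec()).round(2))
E
python3 - <<'E'
from h import *
for y in (70,-110): goal((.5,.42,.33),y)
goal((.58,.05,.33)); goal((.47,-.27,.3))
E
```

```text
t 0.1 pos [0.2005 0.5916 0.2299] yaw 71.28 tilt z [-0.    -0.001 -1.   ] q [-1.27  0.33 -0.06  1.46  0.02  1.35 -0.09] F [ 0.4 -0.  -0.3] w 87.1
shift [ -66.5  338.7 -100. ]
rot [0.   0.07 1.28]
t 0.1 pos [0.2005 0.5916 0.2299] yaw 71.28 tilt z [-0.    -0.001 -1.   ] q [-1.27  0.33 -0.06  1.46  0.02  1.35 -0.09] F [ 0.4 -0.  -0.3] w 87.1
shift [ -66.5  338.7 -100. ]
rot [-1.1000e-01  1.0000e-02 -1.7872e+02]
t 0.1 pos [0.2005 0.5916 0.2299] yaw 71.28 tilt z [-0.    -0.001 -1.   ] q [-1.27  0.33 -0.06  1.46  0.02  1.35 -0.09] F [ 0.4 -0.  -0.3] w 87.1
shift [-391.3  533.2  -99.6]
t 0.1 pos [0.2005 0.5916 0.2299] yaw 71.28 tilt z [-0.    -0.001 -1.   ] q [-1.27  0.33 -0.06  1.46  0.02  1.35 -0.09] F [ 0.4 -0.  -0.3] w 87.1
shift [-729.6  531.8  -69.2]
```

Call:
{"api": "apply_moves", "payload": {"increments": [{"grip": 0,"xyz": [0,0,-60],"rotation": [0,0,0]},{"grip": 0,"xyz": [-10,45,-100],"rotation": [0,0,0]},{"grip": 0,"xyz": [-25,100,-100],"rotation": [0,0,1]},{"grip": 0,"xyz": [-40,160,-100],"rotation": [0,0,1]},{"grip": 0,"xyz": [-55,220,-100],"rotation": [0,0,1]}]}}

```text
time: 0.72
ee_pos: [0.3926, 0.4677, 0.3297]
eef_rot: [0.818, 0.576, -0.001, 0.0]
ft_force: [0.6, 1.3, -1.0]
width: 0.0868
```

```bash
python3 - <<'E'
from h import *
goal((.55,.38,.33)); goal((.62,.05,.33)); goal((.5,-.2,.33),70.4)
E
```

```text
t 0.72 pos [0.3926 0.4677 0.3297] yaw 70.3 tilt z [-0.001 -0.001 -1.   ] q [-1.    0.27  0.07  1.34 -0.02  1.54  0.29] F [ 0.6  1.3 -1. ] w 86.8
shift [-29.5 177.8  -0.3]
t 0.72 pos [0.3926 0.4677 0.3297] yaw 70.3 tilt z [-0.001 -0.001 -1.   ] q [-1.    0.27  0.07  1.34 -0.02  1.54  0.29] F [ 0.6  1.3 -1. ] w 86.8
shift [-3.166e+02  3.549e+02  2.000e-01]
t 0.72 pos [0.3926 0.4677 0.3297] yaw 70.3 tilt z [-0.001 -0.001 -1.   ] q [-1.    0.27  0.07  1.34 -0.02  1.54  0.29] F [ 0.6  1.3 -1. ] w 86.8
shift [-592.4  326.2    0.6]
rot [-0.    0.09 -0.1 ]
```

Call:
{"api": "apply_moves", "payload": {"increments": [{"grip": 0,"xyz": [-45,40,0],"rotation": [0,0,0]},{"grip": 0,"xyz": [-95,75,0],"rotation": [0,0,0]},{"grip": 0,"xyz": [-145,110,0],"rotation": [0,0,0]},{"grip": 0,"xyz": [-195,140,0],"rotation": [0,0,0]},{"grip": 0,"xyz": [-250,165,0],"rotation": [0,0,0]}]}}

```text
time: 1.35
ee_pos: [0.4637, 0.1746, 0.3297]
eef_rot: [0.818, 0.576, -0.001, 0.0]
ft_force: [0.7, 0.1, 0.4]
width: 0.087
```

Call:
{"api": "apply_moves", "payload": {"increments": [{"grip": 0,"xyz": [-55,25,0],"rotation": [0,0,0]},{"grip": 0,"xyz": [-110,50,0],"rotation": [0,0,0]},{"grip": 0,"xyz": [-165,75,0],"rotation": [0,0,0]},{"grip": 0,"xyz": [-220,100,0],"rotation": [0,0,0]},{"grip": 0,"xyz": [-275,120,0],"rotation": [0,0,0]}]}}

```text
time: 1.98
ee_pos: [0.4835, -0.1267, 0.33]
eef_rot: [0.818, 0.576, -0.001, 0.0]
ft_force: [0.2, 0.6, 0.3]
width: 0.0869
```

```bash
python3 - <<'E'
from h import *
goal((.46,-.289,.25),70.4)
for n in('side','top'):
    c=cam(n); cv2.imwrite(f'pics/{n}1.png',c['img'])
E
```

```text
t 1.98 pos [ 0.4835 -0.1267  0.33  ] yaw 70.28 tilt z [-0.001 -0.002 -1.   ] q [-0.41 -0.01  0.58  1.64  0.01  1.5   1.39] F [0.2 0.6 0.3] w 86.9
shift [-160.5   32.6   80.3]
rot [-0.03  0.11 -0.12]
```

```bash
python3 - <<'E'
from h import *
A=[];b=[];L={}
for n,(kx,ky) in (('side',(300,235)),('top',(297,218))):
    c=dict(np.load(f'{n}0.npz')); hsv=cv2.cvtColor(c['img'],cv2.COLOR_BGR2HSV)
    m=cv2.inRange(hsv,(100,110,50),(130,255,255)); sub=np.zeros_like(m); sub[ky-40:ky+30,kx-30:kx+35]=255; m&=sub
    v,u=np.nonzero(m); 
    p=np.stack([u,v],1).astype(float); mu=p.mean(0); w,V=np.linalg.eigh(np.cov(p.T)); a=V[:,1]; t=(p-mu)@a
    e=[mu+a*(t.min()),mu+a*t.max()]
    print(n,[ray(c,*q,.173).round(4) for q in e])
    d0=ray(c,*e[0],.173);d1=ray(c,*e[1],.173); print('yaw',np.degrees(np.arctan2(*(d1-d0)[1::-1])),np.linalg.norm(d1-d0),((d0+d1)/2).round(4))
    d=np.array([(mu[0]-c['cx'])/c['f'],(mu[1]-c['cy'])/c['f'],1.])@c['R'];d/=np.linalg.norm(d);o=-c['t']@c['R'];N=np.eye(3)-np.outer(d,d);A.append(N);b.append(N@o)
    # stand tube / base: dark gray, z<0.02
    U,Vv=np.meshgrid(np.arange(512),np.arange(384)); P=pt(c,U,Vv)
    k=(P[...,2]>.006)&(P[...,2]<.016)&(np.hypot(P[...,0]-.46,P[...,1]+.289)<.09)
    print('base',k.sum(),cv2.minAreaRect(P[k][:,:2].astype(np.float32)))
print(np.linalg.solve(sum(A),sum(b)))
E
```

```text
side [array([ 0.5023, -0.3029,  0.173 ]), array([ 0.4247, -0.2748,  0.173 ])]
yaw 160.11597698799503 0.0824336230170779 [ 0.4635 -0.2888  0.173 ]
base 426 ((0.4562395215034485, -0.2932259738445282), (0.12123517692089081, 0.15381307899951935), 56.14048385620117)
top [array([ 0.5031, -0.3023,  0.173 ]), array([ 0.4224, -0.2754,  0.173 ])]
yaw 161.53824666907386 0.08510586738746008 [ 0.4627 -0.2889  0.173 ]
base 366 ((0.4578084349632263, -0.2853153347969055), (0.17041781544685364, 0.15997326374053955), 7.345340728759766)
[ 0.46523641 -0.28811924  0.16840795]
```

View pics/top1.png

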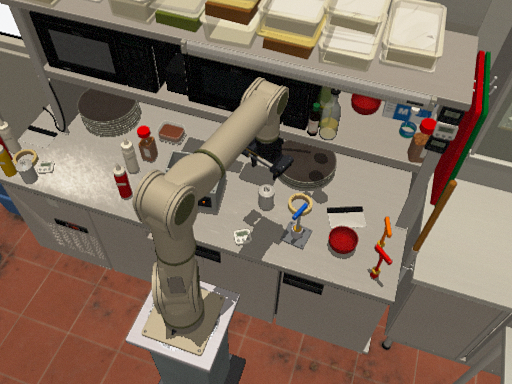

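The picture shows the gripper at top (270,160), above and behind the scene, with the blue key unchanged. I go over the bar.

Call:
{"api": "apply_moves", "payload": {"increments": [{"grip": 0,"xyz": [-55,12,0],"rotation": [0,0,0]},{"grip": 0,"xyz": [-110,24,0],"rotation": [0,0,0]},{"grip": 0,"xyz": [-160,34.5,20],"rotation": [0,0,-0.4]},{"grip": 0,"xyz": [-160,34.5,70],"rotation": [0,0,-0.4]},{"grip": 0,"xyz": [-160,34.5,80],"rotation": [0,0,-0.4]}]}}

```text
time: 2.7
ee_pos: [0.458, -0.2931, 0.2482]
eef_rot: [0.819, 0.574, -0.003, -0.001]
ft_force: [-0.7, 0.7, 0.3]
width: 0.087
```

```bash
python3 - <<'E'
from h import *
goal((.462,-.289,.160),70.7)
c=cam('side'); x=cv2.resize(c['img'][170:270,240:370],(780,600),interpolation=cv2.INTER_CUBIC)
cv2.imwrite(f'pics/side2.png',x)
E
```

```text
t 2.7 pos [ 0.458  -0.2931  0.2482] yaw 70.1 tilt z [-0.006 -0.001 -1.   ] q [-0.19  0.16  0.76  1.68 -0.11  1.35  1.81] F [-0.7  0.7  0.3] w 87.0
shift [ 5.5  2.7 88.2]
rot [-0.27  0.19 -0.6 ]
```

View pics/side2.png

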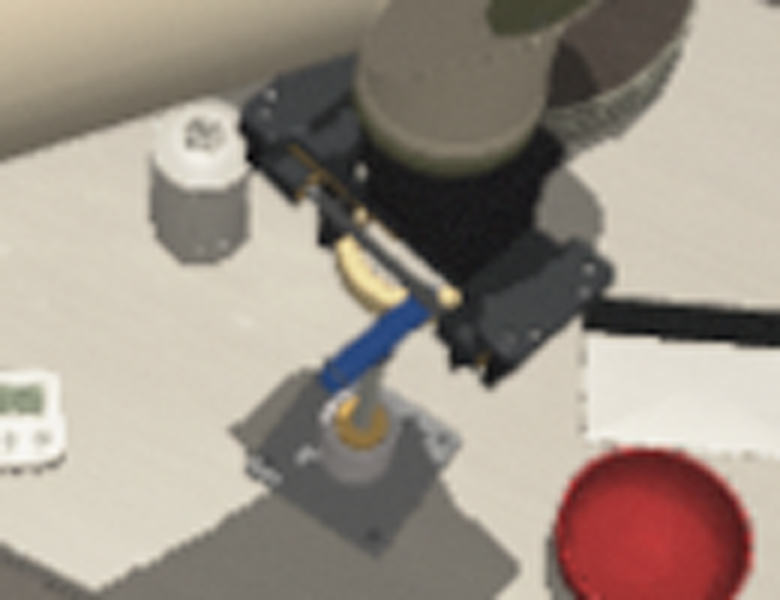

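The gripper straddles the bar in line with it: bar at crop (375,345), pads either side. I descend and check before closing.

Call:
{"api": "apply_moves", "payload": {"increments": [{"grip": 0,"xyz": [5.5,2.7,20],"rotation": [-0.3,0.2,-0.6]},{"grip": 0,"xyz": [5.5,2.7,50],"rotation": [-0.3,0.2,-0.6]},{"grip": 0,"xyz": [5.5,2.7,75],"rotation": [-0.3,0.2,-0.6]},{"grip": 0,"xyz": [5.5,2.7,88],"rotation": [-0.3,0.2,-0.6]},{"grip": 0,"xyz": [5.5,2.7,88],"rotation": [-0.3,0.2,-0.6]}]}}

```text
time: 3.38
ee_pos: [0.4632, -0.2883, 0.1613]
eef_rot: [0.815, 0.579, 0.001, 0.001]
ft_force: [-0.2, -0.0, 0.3]
width: 0.087
```

```bash
python3 - <<'E'
from h import *
goal((.462,-.289,.160),70.7)
o=[]
for n,(x,y) in(('side',(303,228)),('top',(299,212))):
    c=cam(n); o.append(cv2.resize(c['img'][y-32:y+32,x-32:x+32],(390,390),interpolation=cv2.INTER_CUBIC))
cv2.imwrite(f'pics/g3.png',np.hstack(o))
E
```

```text
t 3.38 pos [ 0.4632 -0.2883  0.1613] yaw 70.82 tilt z [ 0.002 -0.    -1.   ] q [-0.17  0.24  0.74  1.8  -0.18  1.17  1.86] F [-0.2 -0.   0.3] w 87.0
shift [-1.1 -0.9  1.3]
rot [ 0.09 -0.02  0.12]
```

View pics/g3.png

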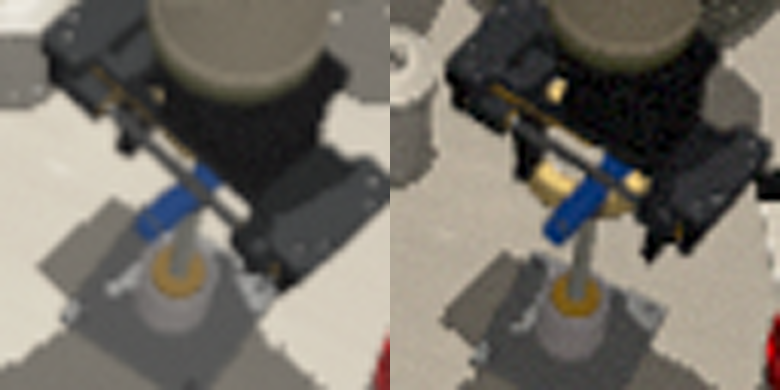

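The bar passes midway between the open pads. I close gently, then firmly.

Call:
{"api": "apply_moves", "payload": {"increments": [{"grip": 255,"xyz": [-1,-1,1],"rotation": [0,0,0]},{"grip": 255,"xyz": [-1,-1,1],"rotation": [0,0,0]},{"grip": 255,"xyz": [-1,-1,1],"rotation": [0,0,0]},{"grip": 255,"xyz": [-1,-1,1],"rotation": [0,0,0]},{"grip": 255,"xyz": [-1,-1,1],"rotation": [0,0,0]}], "squeeze": 10}}

```text
time: 4.1
ee_pos: [0.4622, -0.2895, 0.1611]
eef_rot: [0.815, 0.579, 0.001, 0.001]
ft_force: [-0.2, 0.8, -0.9]
width: 0.0453
```

Call:
{"api": "apply_moves", "payload": {"increments": [{"grip": 255,"xyz": [0,0,0],"rotation": [0,0,0]},{"grip": 255,"xyz": [0,0,0],"rotation": [0,0,0]},{"grip": 255,"xyz": [0,0,0],"rotation": [0,0,0]}], "squeeze": 40}}

```text
time: 4.47
ee_pos: [0.4622, -0.2894, 0.1611]
eef_rot: [0.815, 0.579, 0.001, 0.001]
ft_force: [0.2, -0.6, 0.3]
width: 0.0175
```

```bash
python3 - <<'E'
from h import *
goal((.462,-.289,.26),70.7); print(r.read_state()['torque'])
E
```

```text
t 4.47 pos [ 0.4622 -0.2894  0.1611] yaw 70.79 tilt z [ 0.003 -0.001 -1.   ] q [-0.17  0.24  0.74  1.8  -0.18  1.16  1.87] F [ 0.2 -0.6  0.3] w 17.5
shift [  0.4  -0.  -98.9]
rot [ 0.18 -0.02  0.09]
[ 0.03003768  0.02291694 -0.01918509]
```

Call:
{"api": "apply_moves", "payload": {"increments": [{"grip": 255,"xyz": [0,0,0],"rotation": [0,0,0]},{"grip": 255,"xyz": [0,0,0],"rotation": [0,0,0]},{"grip": 255,"xyz": [0,0,0],"rotation": [0,0,0]},{"grip": 255,"xyz": [0,0,-4],"rotation": [0,0,0]},{"grip": 255,"xyz": [0,0,-8],"rotation": [0,0,0]}]}}

```text
time: 5.1
ee_pos: [0.4621, -0.2894, 0.1693]
eef_rot: [0.815, 0.579, 0.001, 0.001]
ft_force: [-0.3, -0.3, -1.2]
width: 0.018
```

Call:
{"api": "apply_moves", "payload": {"increments": [{"grip": 255,"xyz": [0,0,-15],"rotation": [0,0,0]},{"grip": 255,"xyz": [0,0,-30],"rotation": [0,0,0]},{"grip": 255,"xyz": [0,0,-50],"rotation": [0,0,0]},{"grip": 255,"xyz": [0,0,-75],"rotation": [0,0,0]},{"grip": 255,"xyz": [0,0,-95],"rotation": [0,0,0]}]}}

```text
time: 5.72
ee_pos: [0.462, -0.2896, 0.2664]
eef_rot: [0.815, 0.579, 0.001, 0.002]
ft_force: [0.2, 0.7, -2.3]
width: 0.0175
```

```bash
python3 - <<'E'
from h import *
goal((.462,-.289,.33),70.7); print(r.read_state()['torque'])
o=[]
for n,(x,y) in(('side',(303,220)),('top',(299,200))):
    c=cam(n); o.append(cv2.resize(c['img'][y-50:y+50,x-50:x+50],(400,400),interpolation=cv2.INTER_CUBIC))
cv2.imwrite(f'pics/g4.png',np.hstack(o))
E
```

```text
t 5.72 pos [ 0.462  -0.2896  0.2664] yaw 70.78 tilt z [ 0.004 -0.001 -1.   ] q [-0.2   0.15  0.76  1.66 -0.1   1.37  1.81] F [ 0.2  0.7 -2.3] w 17.5
shift [  0.6   0.1 -63.6]
rot [ 0.26 -0.02  0.08]
[ 0.02975894  0.03913194 -0.03403835]
```

View pics/g4.png

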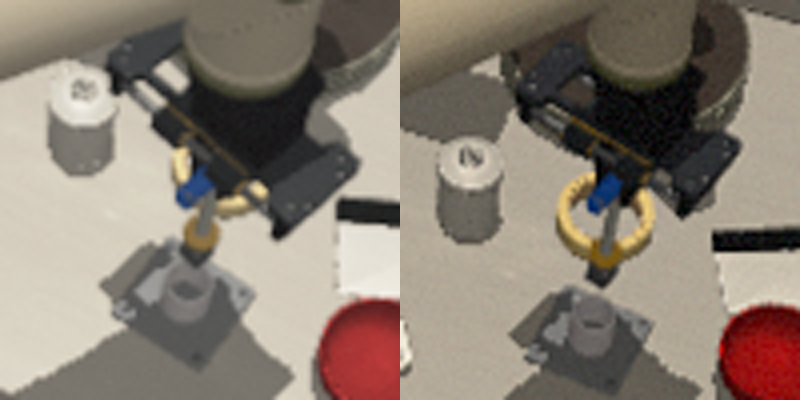

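The key hangs clear of its stand: foot at crop (200,255) in the side view, tube at (188,290), vertical. I carry it to the shaft.

Call:
{"api": "apply_moves", "payload": {"increments": [{"grip": 255,"xyz": [10,-3,-30],"rotation": [0,0,0]},{"grip": 255,"xyz": [40,-12,-70],"rotation": [0,0,0]},{"grip": 255,"xyz": [90,-27,-74],"rotation": [0,0,0]},{"grip": 255,"xyz": [145,-44,-74],"rotation": [0,0,0]},{"grip": 255,"xyz": [200,-61,-74],"rotation": [0,0,0]}]}}

```text
time: 6.45
ee_pos: [0.4701, -0.0793, 0.3407]
eef_rot: [0.815, 0.579, 0.003, 0.003]
ft_force: [0.7, 0.1, -0.7]
width: 0.0182
```

Call:
{"api": "apply_moves", "payload": {"increments": [{"grip": 255,"xyz": [55,-17,0],"rotation": [0,0,0]},{"grip": 255,"xyz": [110,-34,0],"rotation": [0,0,0]},{"grip": 255,"xyz": [160,-49,0],"rotation": [0,0,0]},{"grip": 255,"xyz": [200,-61,0],"rotation": [0,0,0]},{"grip": 255,"xyz": [225,-69,0],"rotation": [0,0,0]}]}}

```text
time: 7.08
ee_pos: [0.4785, 0.1581, 0.3396]
eef_rot: [0.815, 0.58, 0.002, 0.003]
ft_force: [0.2, -1.2, -1.7]
width: 0.018
```

```bash
python3 - <<'E'
from h import *
goal((.481,.174,.335),70.7)
E
```

```text
t 7.08 pos [0.4785 0.1581 0.3396] yaw 70.9 tilt z [ 0.007 -0.002 -1.   ] q [-0.69  0.01  0.28  1.61  0.    1.52  0.83] F [ 0.2 -1.2 -1.7] w 18.0
shift [15.8 -2.9  4.6]
rot [ 0.39 -0.02  0.2 ]
```

Call:
{"api": "apply_moves", "payload": {"increments": [{"grip": 255,"xyz": [8,-1.5,0],"rotation": [0.4,0,0]},{"grip": 255,"xyz": [16,-3,10],"rotation": [0.4,0,0]},{"grip": 255,"xyz": [16,-3,20],"rotation": [0.4,0,0]},{"grip": 255,"xyz": [16,-3,25],"rotation": [0.4,0,0]},{"grip": 255,"xyz": [16,-3,25],"rotation": [0.4,0,0]}]}}

```text
time: 7.7
ee_pos: [0.481, 0.1734, 0.3143]
eef_rot: [0.815, 0.58, -0.0, -0.0]
ft_force: [-0.2, 0.2, -1.3]
width: 0.0172
```

```bash
python3 - <<'E'
from h import *
goal((.481,.174,.20),70.7)
s=r.read_state(); T=R.from_quat(s['eef_rot']).as_matrix(); foot=s['ee_pos']+T@[0,0,.150]; print('foot pred',foot)
o=[]
for n,(x,y) in(('side',(193,165)),('top',(190,170))):
    c=cam(n); 
    im=cv2.resize(c['img'][y-32:y+32,x-32:x+32],(390,390),interpolation=cv2.INTER_CUBIC)
    o.append(im)
    for p in (foot,[.481,.174,.152]): print(n,proj(c,np.array(p)), (proj(c,np.array(p))-[x-32,y-32])*390/64)
cv2.imwrite(f'pics/g5.png',np.hstack(o))
E
```

```text
t 7.7 pos [0.481  0.1734 0.3143] yaw 70.84 tilt z [-0.001 -0.    -1.   ] q [-0.7   0.04  0.28  1.63 -0.01  1.47  0.81] F [-0.2  0.2 -1.3] w 17.2
shift [ 6.000e-01 -1.000e-01  1.143e+02]
rot [-0.03  0.01  0.14]
foot pred [0.48091107 0.17337346 0.16425777]
side [191.86918556 170.33963455] [188.1090995  227.53839806]
side [192.25870761 172.11620838] [190.48274948 238.36439482]
top [189.06634838 176.77088619] [189.31056045 236.2600877 ]
top [189.19944092 178.64318833] [190.12159312 247.66942887]
```

View pics/g5.png

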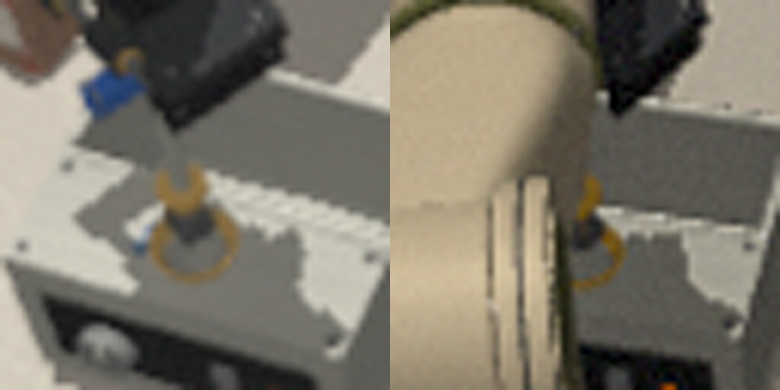

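The foot (dark square, side crop (190,225)) hangs over the collar ring centred near (194,240), in agreement with the predicted pixels. I lower it gently.

Call:
{"api": "apply_moves", "payload": {"increments": [{"grip": 255,"xyz": [0.5,0,8],"rotation": [0,0,0]},{"grip": 255,"xyz": [0.5,0,16],"rotation": [0,0,0]},{"grip": 255,"xyz": [0.5,0,24],"rotation": [0,0,0]},{"grip": 255,"xyz": [0.5,0,32],"rotation": [0,0,0]},{"grip": 255,"xyz": [0.5,0,34],"rotation": [0,0,0]}]}}

```text
time: 8.43
ee_pos: [0.4811, 0.1742, 0.2802]
eef_rot: [0.815, 0.58, -0.0, -0.0]
ft_force: [-0.0, 0.6, -1.2]
width: 0.0179
```

```bash
python3 - <<'E'
from h import *
goal((.481,.174,.20),70.7); print(r.read_state()['torque'].round(3))
o=[]
for n,(x,y) in(('side',(193,165)),('top',(190,170))):
    c=cam(n); 
    im=cv2.resize(c['img'][y-32:y+32,x-32:x+32],(390,390),interpolation=cv2.INTER_CUBIC)
    o.append(im)
cv2.imwrite(f'pics/g6.png',np.hstack(o))
E
```

```text
t 8.43 pos [0.4811 0.1742 0.2802] yaw 70.87 tilt z [-0.001  0.    -1.   ] q [-0.7   0.05  0.27  1.69 -0.01  1.4   0.81] F [-0.   0.6 -1.2] w 17.9
shift [-0.2 -0.  80.2]
rot [-0.03  0.01  0.17]
[0.004 0.018 0.004]
```

View pics/g6.png

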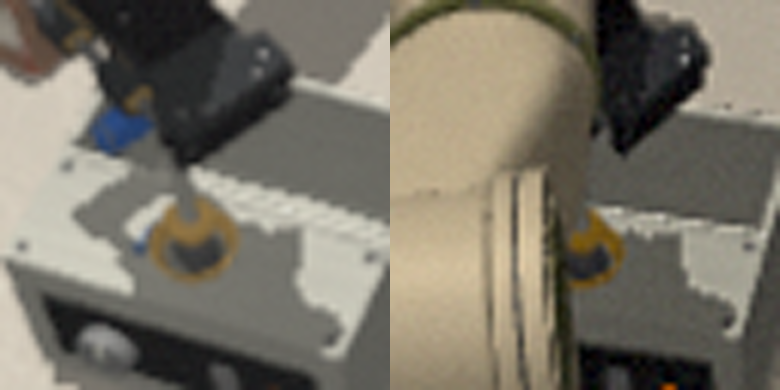

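The foot is inside the ring and no force is felt. I go on down with the guide entering.

Call:
{"api": "apply_moves", "payload": {"increments": [{"grip": 255,"xyz": [0,0,7],"rotation": [0,0,0]},{"grip": 255,"xyz": [0,0,14],"rotation": [0,0,0]},{"grip": 255,"xyz": [0,0,21],"rotation": [0,0,0]},{"grip": 255,"xyz": [0,0,28],"rotation": [0,0,0]},{"grip": 255,"xyz": [0,0,30],"rotation": [0,0,0]}]}}

```text
time: 9.15
ee_pos: [0.4811, 0.1742, 0.2501]
eef_rot: [0.815, 0.58, -0.0, -0.0]
ft_force: [0.1, -0.3, -1.2]
width: 0.0178
```

Call:
{"api": "apply_moves", "payload": {"increments": [{"grip": 255,"xyz": [0,0,6],"rotation": [0,0,0]},{"grip": 255,"xyz": [0,0,12],"rotation": [0,0,0]},{"grip": 255,"xyz": [0,0,18],"rotation": [0,0,0]},{"grip": 255,"xyz": [0,0,24],"rotation": [0,0,0]},{"grip": 255,"xyz": [0,0,26],"rotation": [0,0,0]}]}}

```text
time: 9.78
ee_pos: [0.4809, 0.1741, 0.2236]
eef_rot: [0.815, 0.58, -0.001, -0.0]
ft_force: [-0.5, -0.5, -1.7]
width: 0.0181
```

```bash
python3 - <<'E'
from h import *
goal((.481,.174,.20),70.7); print(r.read_state()['torque'].round(3))
E
```

```text
t 9.78 pos [0.4809 0.1741 0.2236] yaw 70.86 tilt z [-0.001 -0.    -1.   ] q [-0.7   0.08  0.27  1.78 -0.02  1.29  0.82] F [-0.5 -0.5 -1.7] w 18.1
shift [-0.1  0.1 23.6]
rot [-0.06  0.03  0.16]
[-0.038  0.027 -0.028]
```

Call:
{"api": "apply_moves", "payload": {"increments": [{"grip": 255,"xyz": [0,0,5],"rotation": [0,0,0]},{"grip": 255,"xyz": [0,0,10],"rotation": [0,0,0]},{"grip": 255,"xyz": [0,0,15],"rotation": [0,0,0]},{"grip": 255,"xyz": [0,0,20],"rotation": [0,0,0]},{"grip": 255,"xyz": [0,0,20],"rotation": [0,0,0]}]}}

```text
time: 10.4
ee_pos: [0.4807, 0.174, 0.2032]
eef_rot: [0.815, 0.58, -0.001, -0.0]
ft_force: [0.2, 0.3, -2.0]
width: 0.0179
```

Call:
{"api": "apply_moves", "payload": {"increments": [{"grip": 255,"xyz": [0,0,2],"rotation": [0,0,0]},{"grip": 255,"xyz": [0,0,4],"rotation": [0,0,0]},{"grip": 255,"xyz": [0,0,6],"rotation": [0,0,0]},{"grip": 255,"xyz": [0,0,8],"rotation": [0,0,0]},{"grip": 255,"xyz": [0,0,8],"rotation": [0,0,0]}]}}

```text
time: 11.02
ee_pos: [0.4806, 0.174, 0.195]
eef_rot: [0.815, 0.58, -0.001, -0.0]
ft_force: [0.0, -0.8, -1.2]
width: 0.0177
```

Call:
{"api": "apply_moves", "payload": {"increments": [{"grip": 255,"xyz": [0,0,1],"rotation": [0,0,0]},{"grip": 255,"xyz": [0,0,2],"rotation": [0,0,0]},{"grip": 255,"xyz": [0,0,3],"rotation": [0,0,0]},{"grip": 255,"xyz": [0,0,3],"rotation": [0,0,0]}]}}

```text
time: 11.52
ee_pos: [0.4805, 0.174, 0.1919]
eef_rot: [0.815, 0.58, -0.001, -0.0]
ft_force: [-0.1, 0.0, -1.5]
width: 0.0177
```

Call:
{"api": "apply_moves", "payload": {"increments": [{"grip": 255,"xyz": [0,0,1],"rotation": [0,0,0]},{"grip": 255,"xyz": [0,0,2],"rotation": [0,0,0]},{"grip": 255,"xyz": [0,0,2.5],"rotation": [0,0,0]},{"grip": 255,"xyz": [0,0,2.5],"rotation": [0,0,0]}]}}

```text
time: 12.02
ee_pos: [0.4806, 0.174, 0.1895]
eef_rot: [0.815, 0.58, -0.001, -0.0]
ft_force: [0.0, -0.6, 1.1]
width: 0.0175
```

Call:
{"api": "apply_moves", "payload": {"increments": [{"grip": 255,"xyz": [0,0,1],"rotation": [0,0,0]},{"grip": 255,"xyz": [0,0,2],"rotation": [0,0,0]},{"grip": 255,"xyz": [0,0,2],"rotation": [0,0,0]}]}}

```text
time: 12.4
ee_pos: [0.4807, 0.1741, 0.1876]
eef_rot: [0.815, 0.58, -0.001, -0.0]
ft_force: [0.1, -0.1, 2.4]
width: 0.0176
```

Contact is felt: the force rose by about 4 N at TCP z 0.190, so the key sits crosswise on the stem. I press to about 5 N, then turn clockwise in small steps.

Call:
{"api": "apply_moves", "payload": {"increments": [{"grip": 255,"xyz": [0,0,1],"rotation": [0,0,0]},{"grip": 255,"xyz": [0,0,2.2],"rotation": [0,0,2]},{"grip": 255,"xyz": [0,0,2.2],"rotation": [0,0,4]},{"grip": 255,"xyz": [0,0,2.2],"rotation": [0,0,6]},{"grip": 255,"xyz": [0,0,2.2],"rotation": [0,0,6]}]}}

```text
time: 13.02
ee_pos: [0.4807, 0.1741, 0.1854]
eef_rot: [0.844, 0.536, -0.001, -0.0]
ft_force: [-0.1, 0.0, 3.2]
width: 0.0175
```

Call:
{"api": "apply_moves", "payload": {"increments": [{"grip": 255,"xyz": [0,0,0],"rotation": [0,0,3]},{"grip": 255,"xyz": [0,0,0],"rotation": [0,0,6]},{"grip": 255,"xyz": [0,0,0],"rotation": [0,0,6]}]}}

```text
time: 13.4
ee_pos: [0.4807, 0.1741, 0.1854]
eef_rot: [0.871, 0.491, -0.001, -0.0]
ft_force: [0.0, -0.3, 2.7]
width: 0.0177
```

```bash
python3 - <<'E'
from h import *
for i in range(1):
    goal((.481,.174,.20),70.7); print(r.read_state()['torque'].round(3))
E
```

```text
t 13.4 pos [0.4807 0.1741 0.1854] yaw 58.85 tilt z [-0.002 -0.001 -1.   ] q [-0.7   0.11  0.29  1.83 -0.03  1.21  0.62] F [ 0.  -0.3  2.7] w 17.7
shift [  0.1   0.3 -14.6]
rot [ -0.07   0.07 -11.85]
[-0.117  0.035 -0.006]
```

Call:
{"api": "apply_moves", "payload": {"increments": [{"grip": 255,"xyz": [0,0,0],"rotation": [0,0,4]},{"grip": 255,"xyz": [0,0,0],"rotation": [0,0,8]},{"grip": 255,"xyz": [0,0,0],"rotation": [0,0,8]}]}}

```text
time: 13.78
ee_pos: [0.4807, 0.174, 0.1854]
eef_rot: [0.903, 0.43, -0.001, -0.0]
ft_force: [-0.8, -0.5, 1.3]
width: 0.0181
```

Call:
{"api": "apply_moves", "payload": {"increments": [{"grip": 255,"xyz": [0,0,0],"rotation": [0,0,0]}]}}

```text
time: 13.9
ee_pos: [0.4807, 0.174, 0.1854]
eef_rot: [0.902, 0.431, -0.001, -0.0]
ft_force: [0.3, 0.6, 1.6]
width: 0.018
```

Call:
{"api": "apply_moves", "payload": {"increments": [{"grip": 255,"xyz": [0,0,0],"rotation": [0,0,0]}]}}

```text
time: 14.02
ee_pos: [0.4807, 0.174, 0.1854]
eef_rot: [0.902, 0.432, -0.001, -0.0]
ft_force: [-0.1, -0.9, 3.4]
width: 0.0178
```

Call:
{"api": "apply_moves", "payload": {"increments": [{"grip": 255,"xyz": [0,0,0],"rotation": [0,0,0]}]}}

```text
time: 14.15
ee_pos: [0.4806, 0.1741, 0.1854]
eef_rot: [0.902, 0.432, -0.001, -0.0]
ft_force: [0.0, -0.4, 2.1]
width: 0.0176
```

Call:
{"api": "apply_moves", "payload": {"increments": [{"grip": 255,"xyz": [0,0,0.4],"rotation": [0,0,4]},{"grip": 255,"xyz": [0,0,0.4],"rotation": [0,0,8]},{"grip": 255,"xyz": [0,0,0.4],"rotation": [0,0,8]}]}}

```text
time: 14.52
ee_pos: [0.4806, 0.174, 0.185]
eef_rot: [0.93, 0.368, -0.001, 0.0]
ft_force: [-0.5, -0.8, 3.4]
width: 0.0179
```

Call:
{"api": "apply_moves", "payload": {"increments": [{"grip": 255,"xyz": [0,0,0],"rotation": [0,0,4]},{"grip": 255,"xyz": [0,0,0],"rotation": [0,0,8]},{"grip": 255,"xyz": [0,0,0],"rotation": [0,0,8]}]}}

```text
time: 14.9
ee_pos: [0.4802, 0.174, 0.1845]
eef_rot: [0.953, 0.304, -0.002, 0.0]
ft_force: [-0.4, -0.1, -2.3]
width: 0.0177
```

Captured: the push fell away to baseline at yaw about 35°. I lower without turning.

Call:
{"api": "apply_moves", "payload": {"increments": [{"grip": 255,"xyz": [0,0,1.3],"rotation": [0,0,0]},{"grip": 255,"xyz": [0,0,2.6],"rotation": [0,0,0]},{"grip": 255,"xyz": [0,0,4],"rotation": [0,0,0]},{"grip": 255,"xyz": [0,0,4],"rotation": [0,0,0]}]}}

```text
time: 15.4
ee_pos: [0.4802, 0.1739, 0.1803]
eef_rot: [0.953, 0.304, -0.002, 0.0]
ft_force: [-0.2, -1.0, -1.3]
width: 0.018
```

Call:
{"api": "apply_moves", "payload": {"increments": [{"grip": 255,"xyz": [0,0,1],"rotation": [0,0,0]},{"grip": 255,"xyz": [0,0,2],"rotation": [0,0,0]},{"grip": 255,"xyz": [0,0,2],"rotation": [0,0,0]}]}}

```text
time: 15.78
ee_pos: [0.4801, 0.1739, 0.1782]
eef_rot: [0.953, 0.304, -0.002, 0.0]
ft_force: [0.5, -0.1, -2.7]
width: 0.0176
```

```bash
python3 - <<'E'
from h import *
goal((.481,.174,.1767),35); print(r.read_state()['torque'].round(3))
E
```

```text
t 15.78 pos [0.4801 0.1739 0.1782] yaw 35.37 tilt z [-0.003 -0.001 -1.   ] q [-0.72  0.12  0.31  1.84 -0.04  1.19  0.21] F [ 0.5 -0.1 -2.7] w 17.6
shift [0.8 0.4 1.5]
rot [-0.04  0.19  0.37]
[-0.007 -0.005  0.024]
```

Call:
{"api": "apply_moves", "payload": {"increments": [{"grip": 255,"xyz": [0,0,0.5],"rotation": [0,0,0]},{"grip": 255,"xyz": [0,0,1],"rotation": [0,0,0]},{"grip": 255,"xyz": [0,0,1],"rotation": [0,0,0]}]}}

```text
time: 16.15
ee_pos: [0.4802, 0.174, 0.1773]
eef_rot: [0.953, 0.304, -0.002, 0.0]
ft_force: [0.2, -0.3, 0.4]
width: 0.0177
```

Call:
{"api": "apply_moves", "payload": {"increments": [{"grip": 255,"xyz": [0,0,0.5],"rotation": [0,0,0]},{"grip": 255,"xyz": [0,0,1],"rotation": [0,0,0]},{"grip": 255,"xyz": [0,0,1],"rotation": [0,0,0]}]}}

```text
time: 16.52
ee_pos: [0.4803, 0.174, 0.1764]
eef_rot: [0.953, 0.304, -0.001, 0.0]
ft_force: [-0.0, 0.4, 0.8]
width: 0.0178
```

The key is seated: TCP z is 13.3 mm below the crosswise contact, and the force is up about 2.3 N. I now turn anticlockwise and feel for engagement.

Call:
{"api": "apply_moves", "payload": {"increments": [{"grip": 255,"xyz": [0,0,0],"rotation": [0,0,-3]},{"grip": 255,"xyz": [0,0,0],"rotation": [0,0,-3]}]}}

```text
time: 16.77
ee_pos: [0.4803, 0.174, 0.1765]
eef_rot: [0.944, 0.329, -0.001, 0.0]
ft_force: [-1.0, -0.6, 0.7]
width: 0.0177
```

```bash
python3 - <<'E'
from h import *
goal((.481,.174,.1767),35); print(r.read_state()['torque'].round(3))
E
```

```text
t 16.77 pos [0.4803 0.174  0.1765] yaw 38.36 tilt z [-0.003 -0.001 -1.   ] q [-0.72  0.12  0.31  1.84 -0.04  1.19  0.27] F [-1.  -0.6  0.7] w 17.7
shift [ 0.5  0.4 -0.2]
rot [-0.04  0.15  3.36]
[-0.061  0.056 -0.049]
```

Call:
{"api": "apply_moves", "payload": {"increments": [{"grip": 255,"xyz": [0,0,0],"rotation": [0,0,-3]},{"grip": 255,"xyz": [0,0,0],"rotation": [0,0,-3]}]}}

```text
time: 17.02
ee_pos: [0.4804, 0.174, 0.1765]
eef_rot: [0.936, 0.353, -0.001, 0.0]
ft_force: [0.5, -0.9, 1.4]
width: 0.0177
```

```bash
python3 - <<'E'
from h import *
goal((.481,.174,.1767),35); print(r.read_state()['torque'].round(3))
E
```

```text
t 17.02 pos [0.4804 0.174  0.1765] yaw 41.28 tilt z [-0.002 -0.001 -1.   ] q [-0.72  0.12  0.3   1.84 -0.04  1.19  0.32] F [ 0.5 -0.9  1.4] w 17.7
shift [ 0.5  0.4 -0.2]
rot [-0.05  0.15  6.28]
[-0.134  0.085 -0.007]
```

Call:
{"api": "apply_moves", "payload": {"increments": [{"grip": 255,"xyz": [0,0,0],"rotation": [0,0,-3]},{"grip": 255,"xyz": [0,0,0],"rotation": [0,0,-3]}]}}

```text
time: 17.27
ee_pos: [0.4804, 0.174, 0.1765]
eef_rot: [0.927, 0.376, -0.001, -0.0]
ft_force: [-1.1, -0.4, 1.2]
width: 0.0182
```

```bash
python3 - <<'E'
from h import *
goal((.481,.174,.1767),35); print(r.read_state()['torque'].round(3))
E
```

```text
t 17.27 pos [0.4804 0.174  0.1765] yaw 44.18 tilt z [-0.003 -0.001 -1.   ] q [-0.71  0.12  0.3   1.84 -0.04  1.19  0.37] F [-1.1 -0.4  1.2] w 18.2
shift [ 0.5  0.4 -0.2]
rot [-0.05  0.15  9.18]
[-0.12   0.124 -0.055]
```

Call:
{"api": "apply_moves", "payload": {"increments": [{"grip": 255,"xyz": [0,0,0],"rotation": [0,0,-3]},{"grip": 255,"xyz": [0,0,0],"rotation": [0,0,-3]}]}}

```text
time: 17.52
ee_pos: [0.4803, 0.174, 0.1765]
eef_rot: [0.917, 0.399, -0.001, -0.0]
ft_force: [-0.4, -0.0, 0.4]
width: 0.0176
```

```bash
python3 - <<'E'
from h import *
goal((.481,.174,.1767),35); print(r.read_state()['torque'].round(3))
E
```

```text
t 17.52 pos [0.4803 0.174  0.1765] yaw 47.06 tilt z [-0.003 -0.001 -1.   ] q [-0.71  0.12  0.3   1.84 -0.04  1.19  0.42] F [-0.4 -0.   0.4] w 17.6
shift [ 0.5  0.5 -0.2]
rot [-0.06  0.15 12.06]
[-0.127  0.135 -0.067]
```

Call:
{"api": "apply_moves", "payload": {"increments": [{"grip": 255,"xyz": [0,0,0],"rotation": [0,0,-6]},{"grip": 255,"xyz": [0,0,0],"rotation": [0,0,-12]},{"grip": 255,"xyz": [0,0,0],"rotation": [0,0,-18]},{"grip": 255,"xyz": [0,0,0],"rotation": [0,0,-24]},{"grip": 255,"xyz": [0,0,0],"rotation": [0,0,-24]}]}}

```text
time: 18.15
ee_pos: [0.4804, 0.174, 0.1765]
eef_rot: [0.815, 0.58, -0.001, -0.0]
ft_force: [0.3, 0.2, 0.9]
width: 0.0176
```

```bash
python3 - <<'E'
from h import *
goal((.481,.174,.1767),98); print(r.read_state()['torque'].round(3))
c=cam('side'); x,y=193,165
cv2.imwrite('pics/g7.png',cv2.resize(c['img'][y-50:y+50,x-50:x+50],(600,600),interpolation=cv2.INTER_CUBIC))
E
```

```text
t 18.15 pos [0.4804 0.174  0.1765] yaw 70.91 tilt z [-0.002 -0.001 -1.   ] q [-0.69  0.12  0.27  1.84 -0.03  1.19  0.83] F [0.3 0.2 0.9] w 17.6
shift [ 0.2  0.5 -0.2]
rot [ -0.13   0.06 -27.09]
[-0.075  0.036 -0.091]
```

View pics/g7.png

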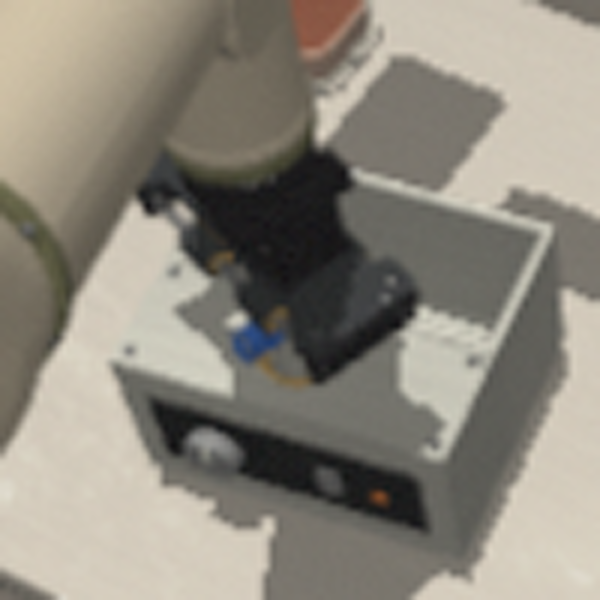

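The blue bar turns with the gripper at (255,340), and the moment of about -0.09 N m matches the valve's drive torque. I turn it the rest of the way.

Call:
{"api": "apply_moves", "payload": {"increments": [{"grip": 255,"xyz": [0,0,0],"rotation": [0,0,-7]},{"grip": 255,"xyz": [0,0,0],"rotation": [0,0,-14]},{"grip": 255,"xyz": [0,0,0],"rotation": [0,0,-21]},{"grip": 255,"xyz": [0,0,0],"rotation": [0,0,-28]},{"grip": 255,"xyz": [0,0,0],"rotation": [0,0,-28.5]}]}}

```text
time: 18.82
ee_pos: [0.4805, 0.1739, 0.1765]
eef_rot: [0.648, 0.761, -0.001, -0.001]
ft_force: [-0.6, -0.7, 0.7]
width: 0.0177
```

```bash
python3 - <<'E'
from h import *
goal((.481,.174,.1767),100); print(r.read_state()['torque'].round(3))
E
```

```text
t 18.82 pos [0.4805 0.1739 0.1765] yaw 99.16 tilt z [-0.002 -0.001 -1.   ] q [-0.66  0.12  0.24  1.84 -0.03  1.19  1.32] F [-0.6 -0.7  0.7] w 17.7
shift [ 0.   0.5 -0.2]
rot [-0.14  0.03 -0.84]
[-0.088 -0.017 -0.066]
```

Call:
{"api": "apply_moves", "payload": {"increments": [{"grip": 150,"xyz": [0,0,-0.3],"rotation": [0,0,0]},{"grip": 80,"xyz": [0,0,-0.3],"rotation": [0,0,0]},{"grip": 0,"xyz": [0,0,-0.3],"rotation": [0,0,0]},{"grip": 0,"xyz": [0,0,-0.3],"rotation": [0,0,0]},{"grip": 0,"xyz": [0,0,-0.3],"rotation": [0,0,0]}], "squeeze": 10}}

```text
time: 19.45
ee_pos: [0.4805, 0.1739, 0.1768]
eef_rot: [0.648, 0.761, -0.001, -0.001]
ft_force: [0.3, 0.8, -0.1]
width: 0.0598
```

Call:
{"api": "apply_moves", "payload": {"increments": [{"grip": 0,"xyz": [0,0,0],"rotation": [0,0,0]},{"grip": 0,"xyz": [0,0,0],"rotation": [0,0,0]},{"grip": 0,"xyz": [0,0,0],"rotation": [0,0,0]}]}}

```text
time: 19.82
ee_pos: [0.4805, 0.1738, 0.1768]
eef_rot: [0.649, 0.761, -0.001, -0.001]
ft_force: [-0.3, 1.0, -0.1]
width: 0.0848
```

```bash
python3 - <<'E'
from h import *
goal((.481,.174,.30),100); print(r.read_state()['torque'].round(3))
c=cam('side'); x,y=193,165
cv2.imwrite('pics/g8.png',cv2.resize(c['img'][y-50:y+50,x-50:x+50],(600,600),interpolation=cv2.INTER_CUBIC))
E
```

```text
t 19.82 pos [0.4805 0.1738 0.1768] yaw 99.14 tilt z [-0.002 -0.001 -1.   ] q [-0.66  0.12  0.24  1.84 -0.03  1.19  1.32] F [-0.3  1.  -0.1] w 84.8
shift [  -0.     0.2 -123.2]
rot [-0.14  0.03 -0.86]
[ 0.059 -0.021  0.025]
```

View pics/g8.png

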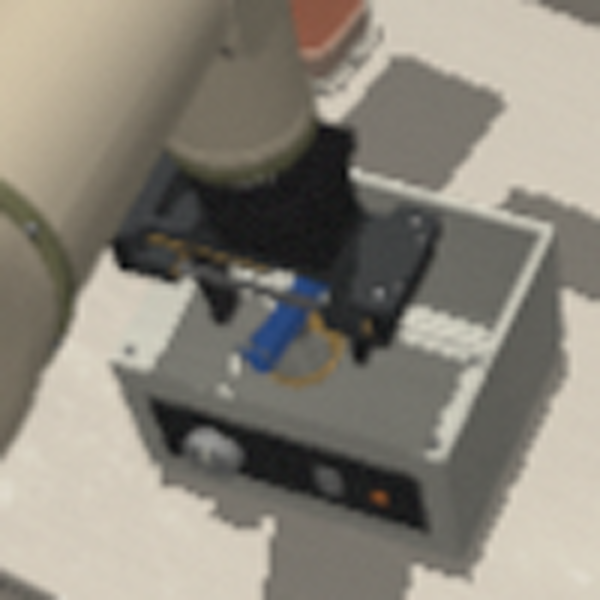

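The fingers are open with the bar free between them: bar at (285,325), over the collar ring. I lift away straight up and measure the key.

Call:
{"api": "apply_moves", "payload": {"increments": [{"grip": 0,"xyz": [0,0,-10],"rotation": [0,0,0]},{"grip": 0,"xyz": [0,0,-35],"rotation": [0,0,0]},{"grip": 0,"xyz": [0,0,-70],"rotation": [0,0,0]},{"grip": 0,"xyz": [0,0,-110],"rotation": [0,0,0]},{"grip": 0,"xyz": [0,0,-150],"rotation": [0,0,0]}]}}

```text
time: 20.5
ee_pos: [0.4807, 0.1739, 0.3289]
eef_rot: [0.649, 0.761, -0.001, -0.0]
ft_force: [-0.1, -0.8, 0.3]
width: 0.0872
```

Call:
{"api": "apply_moves", "payload": {"increments": [{"grip": 0,"xyz": [-50,0,0],"rotation": [0,0,0]},{"grip": 0,"xyz": [-100,0,0],"rotation": [0,0,0]},{"grip": 0,"xyz": [-150,0,0],"rotation": [0,0,0]},{"grip": 0,"xyz": [-200,0,0],"rotation": [0,0,0]},{"grip": 0,"xyz": [-200,0,0],"rotation": [0,0,0]}]}}

```text
time: 21.12
ee_pos: [0.5125, -0.0281, 0.33]
eef_rot: [0.651, 0.759, -0.001, 0.0]
ft_force: [-0.4, 1.3, 0.3]
width: 0.0869
```

```bash
python3 - <<'E'
from h import *
goal((.481,.174,.30),100)
o=[]
for n,(x,y) in(('side',(193,165)),('top',(190,170))):
    c=cam(n); cv2.imwrite(f'pics/{n}9.png',c['img'])
    o.append(cv2.resize(c['img'][y-32:y+32,x-32:x+32],(390,390),interpolation=cv2.INTER_CUBIC))
    hsv=cv2.cvtColor(c['img'],cv2.COLOR_BGR2HSV); m=cv2.inRange(hsv,(105,120,60),(130,255,255)); s=np.zeros_like(m); s[y-25:y+25,x-25:x+25]=255; m&=s
    k,l,st,_=cv2.connectedComponentsWithStats(m); i=1+np.argmax(st[1:,4]); v,u=np.nonzero(l==i)
    p=np.stack([u,v],1).astype(float); mu=p.mean(0); w,V=np.linalg.eigh(np.cov(p.T)); a=V[:,1]; t=(p-mu)@a
    d0=ray(c,*(mu+a*t.min()),.19);d1=ray(c,*(mu+a*t.max()),.19)
    print(n,len(u),'yaw',np.degrees(np.arctan2(*(d1-d0)[1::-1])),np.linalg.norm(d1-d0),((d0+d1)/2).round(4),'depth med',np.median(pt(c,u,v),0))
cv2.imwrite('pics/g9.png',np.hstack(o))
E
```

```text
t 21.12 pos [ 0.5125 -0.0281  0.33  ] yaw 98.73 tilt z [-0.    -0.001 -1.   ] q [-0.46  0.03  0.44  1.61 -0.01  1.5   1.7 ] F [-0.4  1.3  0.3] w 86.9
shift [204.5  -0.5  29.7]
rot [-0.04  0.07 -1.27]
side 92 yaw -175.28331273807186 0.08436826826943632 [0.4796 0.1722 0.19  ] depth med [0.47599926 0.16835594 0.19682258]Traceback (most recent call last):
  File "<stdin>", line 8, in <module>
    return _wrapfunc(a, 'argmax', axis=axis, out=out, **kwds)
    return bound(*args, **kwds)
ValueError: attempt to get argmax of an empty sequence
```

View pics/side9.png

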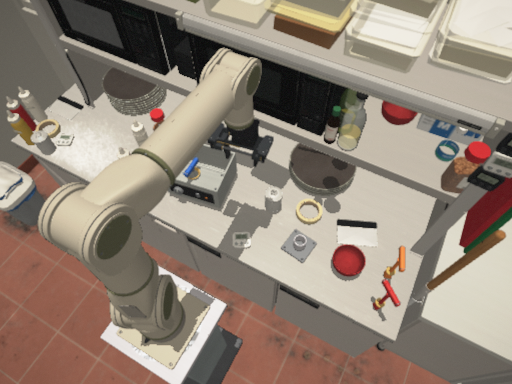

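The side view shows the key standing in the collar at (190,168), the stand empty at (299,245) with its tube open, and the bowl, tape, timer and shaker in place. The top view had no blue because the arm hides the key. I check a crop, the other bottles and how far the objects moved.

```bash
python3 - <<'E'
import cv2,numpy as np
a=cv2.imread('pics/side9.png'); b=cv2.imread('pics/top9.png')
cv2.imwrite('pics/g9.png',np.hstack([cv2.resize(a[125:205,105:245],(700,400),interpolation=cv2.INTER_CUBIC)]))
E
```

```text
(no output)
```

View pics/g9.png

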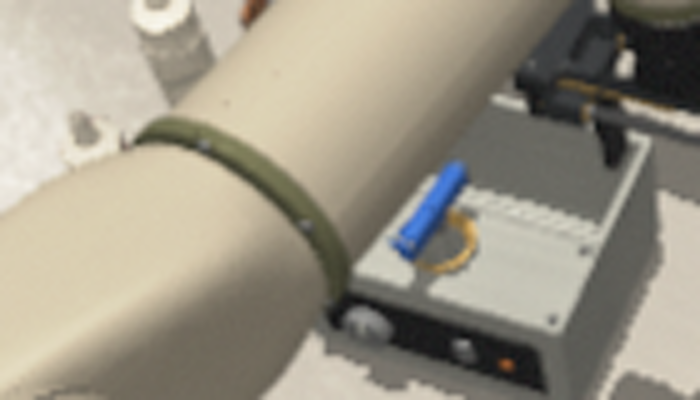

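View pics/top9.png

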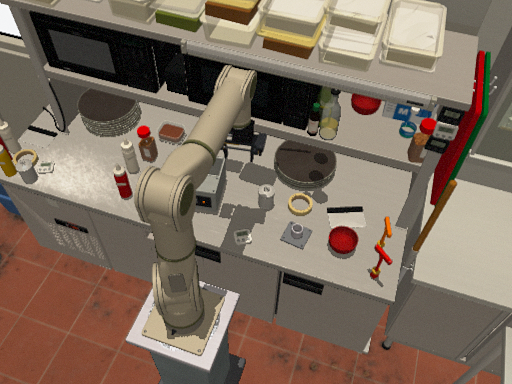

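The key stands upright in the collar with its bar free (crop (430,210)). The bottles and jar stand where they were and the gripper is clear, so I hand in.

```bash
python3 -c "
from bench import r
print(r.close_job()); print(r.read_state()['time'])"
```

```text
the job is handed in; nothing more can be done
None
the job is handed in; nothing more can be done
```

The blue T-key is seated over the stem, turned anticlockwise to open the drain, and left standing in the shaft. I handed the job in at about 21 s of the 56 s allowed.

- **Feeling for the stem:** The key landed crosswise. I turned it clockwise about 35° under roughly 4–5 N until the push fell away, then lowered it to its seat. The highest force I read during contact was about 5 N.
- **Turning:** From the seat I turned the gripper 64° anticlockwise. The moment read about 0.07–0.09 N m, roughly the valve's drive torque, and I felt no stop.
- **Seating check:** The TCP went 13.3 mm below the crosswise contact, and the top of the bar measured about 0.197 m against 0.199 m expected. The key stands upright, centred in the collar.
- **Angle check:** The valve angle cannot be seen directly. I estimate about 1.0 rad, somewhere between 0.87 and 1.17. The bar's final angle in the side view came out about 4° less than the gripper's, which could be slight slip, play or measuring error; I left it.
- **Bystanders:** In the last pictures they all stand where they were, judged by eye. The top view could not confirm the key because the arm hid it, so those checks rest on the side view alone.

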